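Push the spent air-freshener cartridge out of its holder

TASK

Empty the air-freshener holder that has the brown, spent cartridge in it: set that holder down over the upright post of the grey stand, fully home on the base plate, so that the post pushes the loose cartridge up out of the holder. Then grip the raised cartridge from above, lift it off and lay it flat in the blue tray, leaving the empty holder standing on the stand.

Things in the scene. Friction and masses are not known exactly. Their poses are not given: they have to be found in the camera images.
- used_holder: White plastic ring, open at both ends, upright: outer diameter 60 mm, bore 52, height 30, 120 g. At the bottom an inward lip 4 mm thick leaves a 40 mm hole. Origin: centre of its underside, z up. In the same row, nearer the robot: a like holder with a GREEN fresh cartridge and a tan roll of packing tape (84 mm wide, 45 high), not to be used. Which place is whose varies.
- used_cartridge: Spent cartridge: brown rigid disc with dark slots on top, diameter 47 mm, 20 thick, 50 g. It lies loose on the lip inside used_holder, its top 6 mm below the holder's rim, so it can be gripped only once pushed up. Origin: centre of its underside, z up along its axis.
- stand: Fixed push-out stand: grey round base plate, diameter 100 mm, 6 thick, with a bare metal post in its centre, diameter 24, flat top 48 mm above the table. Origin: centre of the underside, at table level. The lip passes the post with 8 mm to spare all round. Holder home: the cartridge rests on the post, underside 48 and top 68 mm above the table, 12 mm clear of the rim.
- tray: Fixed blue open square tray, empty: 145 x 145 mm outside, 18 high, walls and floor 4 thick. Origin: centre of its underside, at table level; x, y along its sides. It is in the farther row with the stand and a yellow can (diameter 66 mm, 100 high) that is not needed; their order varies.
Things that resemble listed ones, but are neither listed nor needed, are in the scene too. Several things look just like the used_cartridge: the one meant starts farthest from the robot's base.

How it is judged (in metres and radians):
On the way, in this order (a step that is already met when the one before it is completed fails the run):
1. the holder stands home on the stand's base plate round the post, and the cartridge has been pushed up out of it (z of used_holder in the frame of stand below 0.012 m and horizontal distance between used_holder and stand below 0.014 m and angle between used_holder's own z axis and vertical below 0.17 rad and horizontal distance between used_cartridge and stand below 0.02 m and z of used_cartridge in the frame of used_holder above 0.034 m), for 0.2 s.
2. the cartridge is held in the fingers and lifted off the post, the holder staying behind (contact force between used_cartridge and the fingers above 0.5 N and z of used_cartridge in the frame of stand above 0.065 m and z of used_holder in the frame of stand below 0.012 m), for 0.1 s.
At the end, for the whole second after the job is handed in: The brown cartridge lies at rest inside the blue tray, flat to 10 degrees (either way up), and the empty holder stands on the stand round the post, upright to 10 degrees, within 6 mm of the base plate and 14 mm of its centre (x of used_cartridge in the frame of tray between -0.06 and 0.06 m and y of used_cartridge in the frame of tray between -0.06 and 0.06 m and height (world z) of used_cartridge below 0.014 m and (angle between used_cartridge's own z axis and vertical below 0.17 rad or angle between used_cartridge's own z axis and vertical above 2.97 rad) and linear speed of each of used_cartridge, used_holder below 0.02 m/s and z of used_holder in the frame of stand below 0.012 m and horizontal distance between used_holder and stand below 0.014 m and angle between used_holder's own z axis and vertical below 0.17 rad); the robot touches nothing.
It also fails if it takes over 54 s, if anything falls off the work surface, if the arm or the gripper's body presses on something with over 40 N, if the wrist force passes 120 N, or if a joint passes its speed limit or range.

ROBOT

A 6-joint arm with a two-finger parallel gripper is mounted at the origin on the work surface. World frame = base frame: x ahead of the robot, y to its left, z up, the work surface at z = 0. Lengths are in m, angles in degrees, forces in N, time in s.
With the tool pointing down it reaches from about 0.3 to 1 m from the base axis. Payload 5.1 kg.
Tool frame: the origin (TCP) lies where the fingers leave the gripper's body, on its centre line; the fingertips stand 78 mm ahead of it and the grasp point (between the pads) lies arm.tcp_to_grasp ahead of it (arm.tcp_to_grasp is the distance from the TCP to the grasp point, in m); z points along the fingers, y is the line along which they close (so a half turn about z gives the same grasp; the last joint's range is limited). The gripper opens to 95 mm and grips with 3 to 60 N. Pads are 20 mm wide; open, the fingers measure 119 mm over their backs; the gripper's body (75 mm by 180 mm) begins 59 mm behind the grasp point.
Start: joints at [-81.566, 7.093, 94.555, -0, 78.352, -4.733], TCP at [0.148, -0.633, 0.292] pointing down, gripper open.
Joint ranges: [-149.61, 149.61], [-58.7, 133.49], [1.44, 155.28], [-77.14, 257.14], [18.33, 153.61], [-166.67, 166.67]. Speed limits (degrees/s): [147.25, 147.25, 180, 180, 180, 180].

INTERFACE

Orientations are given as [roll, pitch, yaw] about the fixed x, y, z axes, in that order (R = Rz(yaw) Ry(pitch) Rx(roll)).
In Python, from plant import arm gives the robot as it stands.
- The arm moves only by the tool play_rows, never from a script. Its argument "commands" is a list of rows, each a list of 3 entries, a list of its own where there are three numbers: the finger opening in cm, from 0 to 9.51, then the shift along the tool's x, y, z in cm, then the turn, a rotation vector about the tool's x, y, z in rad. In form: [[hand, [dx, dy, dz], [wx, wy, wz]], ...]. A call has 1 to 10 rows; each row shifts and turns the commanded pose from where the row before left it, along the tool's axes as they then stand; what a row does not reach is not made up. A row lasts 1/12 s, in which the tool goes at most 41.7 mm and 7.16 degrees, less where a joint would pass 70% of its speed; a pose out of reach is approached as far as the arm can. A call with a gripper value outside its range is refused whole. The fingers move at their own pace and stop on an object; "force" is the grip in N (left out, the last holds). Time passes only in rows, so rows that do not move let the fingers close. It gives the time, the measured TCP pose, the force, the opening and the grip force at its end, in the units of the state.
- arm.get_state(): the state, without advancing time (a new reading comes with each control period).
- arm.get_image(name): name is "scene" or "top" or "wrist"; returns the picture (420x560x3 uint8, red, green, blue); there is no depth.
- arm.camera_params(name): a dict with "fx", "fy", "cx", "cy" (pixels), "dist_coeffs" ([k1, k2, p1, p2, k3] as OpenCV has them; the pictures are not rectified), "xyz" and "orientation" of the camera in the world; the wrist camera has in their place "T_tool_cam" (4x4, takes a point from camera to tool coordinates, whose origin is the TCP and whose axes are the flange's). Camera axes: x right, y down, z forward; pixel columns grow to the right and rows downward; lengths in m; the calibration is good to about 2 mm. A picture is of the moment at which its call begins: read the wrist's pose just before it. camera_params takes no time and is no camera call.
- arm.close_job(): hands the job in; it is judged then, once.
The state is a dict: "time": time; "qpos": joint angles; "joint_velocities": joint speeds; "tau": joint torques, N m; "tcp_pos": TCP position; "tool_rot": TCP orientation; "contact_force": force on the tool from outside, world axes, zero at the start; "torque": the same for the moment, N m; "grip_width": finger opening in m; "grip_force": force on a finger pad.
Only numpy, scipy, OpenCV 4.12 (cv2) and the standard library are available. Lean on these libraries where they do the work, as an engineer would, in place of code of your own. Each camera call takes 0.05 s, during which the arm holds its last target. There are 200 camera calls.

## Working session

There is one attempt and no reset: what is moved stays moved. The work goes in short steps, Python scripts to look and compute and a tool call to move; the robot and the scene stay as the last step left them, time stands still between calls to the robot, and variables do not carry over. Pictures are saved under pics/ and viewed, at most 10 in all, crops included, and the job is handed in when it is done.

Besides the shell and the picture viewer there is one more tool, called as name([rows], argument=value, ...), one row to a line, values as JSON. play_rows: Moves the arm, as the interface text tells. Its arguments: {"type":"object","properties":{"commands":{"type":"array","items":{"type":"array"}},"force":{"type":"number"}},"required":["commands"]}

```bash
mkdir -p pics
cat > h.py <<'E'
import numpy as np, cv2
from scipy.spatial.transform import Rotation as R
from plant import arm
def save(n,f):
    im=arm.get_image(n); cv2.imwrite('pics/'+f,cv2.cvtColor(im,cv2.COLOR_RGB2BGR)); return im
def cam(n,st=None):
    p=arm.camera_params(n); K=np.array([[p['fx'],0,p['cx']],[0,p['fy'],p['cy']],[0,0,1]]); d=np.array(p['dist_coeffs'],float)
    if n=='wrist':
        T=np.array(p['T_tool_cam']); Rt=R.from_euler('xyz',st['tool_rot'],degrees=True).as_matrix()
        return K,d,np.array(st['tcp_pos'])+Rt@T[:3,3],Rt@T[:3,:3]
    return K,d,np.array(p['xyz']),R.from_euler('xyz',p['orientation'],degrees=True).as_matrix()
def ray(c,uv):
    K,d,o,Rm=c; q=cv2.undistortPoints(np.array([[uv]],float),K,d)[0,0]
    return o,Rm@np.array([q[0],q[1],1.])
def onz(c,uv,z):
    o,v=ray(c,uv); return o+v*(z-o[2])/v[2]
def cross(a,b):
    (o1,v1),(o2,v2)=a,b; A=np.stack([v1,-v2],1); s=np.linalg.lstsq(A,o2-o1,rcond=None)[0]
    p,q=o1+v1*s[0],o2+v2*s[1]; return (p+q)/2,np.linalg.norm(p-q)
E
python3 - <<'E'
from h import *
s=arm.get_state();print(s);print(arm.tcp_to_grasp)
for n in('scene','top','wrist'):
    save(n,n+'0.png');print(n,arm.camera_params(n))
a=[cv2.imread(f'pics/{n}0.png') for n in('scene','top')]
E
```

```text
{'time': 0.0, 'qpos': array([-8.15669929e+01,  7.13430228e+00,  9.46328163e+01, -1.60182337e-03,
        7.83518634e+01, -4.73274152e+00]), 'joint_velocities': array([ 0.02164492, -0.03711098,  0.08791835,  0.0310694 ,  0.03697478,
       -0.01900953]), 'tau': array([ 3.16084232e-03, -4.17609394e+01, -3.59927559e+01,  7.74921477e-02,
        4.91496432e-02, -1.68887409e-04]), 'tcp_pos': array([ 0.14794443, -0.6324507 ,  0.29099083]), 'tool_rot': array([-1.79881294e+02, -8.25415064e-03,  1.31660651e+01]), 'contact_force': array([-0.42663685,  0.2125115 ,  0.20962034]), 'torque': array([0.0163721 , 0.04660547, 0.02513428]), 'grip_force': 0.0, 'grip_width': 0.09504243654697607}
0.0588
scene {'fx': 512.0788084693694, 'fy': 512.0788084693694, 'cx': 281.28765487244584, 'cy': 211.2636057123393, 'dist_coeffs': array([-0.14183986,  0.        ,  0.        ,  0.        ,  0.        ]), 'xyz': array([ 1.04292716, -0.24781899,  1.0497561 ]), 'orientation': array([-148.95835576,    0.33697158,   67.67995801])}
top {'fx': 502.2303302609128, 'fy': 502.2303302609128, 'cx': 284.93024867745254, 'cy': 201.5057904830341, 'dist_coeffs': array([-0.02600609,  0.        ,  0.        ,  0.        ,  0.        ]), 'xyz': array([0.38730146, 0.01028537, 1.18754307]), 'orientation': array([-1.75402232e+02, -6.66239638e-02, -9.10960538e+01])}
wrist {'fx': 339.2885473785956, 'fy': 339.2885473785956, 'cx': 280.8958328839978, 'cy': 208.0501869457692, 'dist_coeffs': array([-0.08049989,  0.        ,  0.        ,  0.        ,  0.        ]), 'T_tool_cam': array([[-1.30168274e-03, -9.69318239e-01, -2.45805731e-01,
         6.90341333e-02],
       [ 9.99998549e-01, -1.53190372e-03,  7.45390957e-04,
         2.50129920e-04],
       [-1.09907176e-03, -2.45804404e-01,  9.69318826e-01,
        -9.21693381e-02],
       [ 0.00000000e+00,  0.00000000e+00,  0.00000000e+00,
         1.00000000e+00]])}
```

View pics/top0.png

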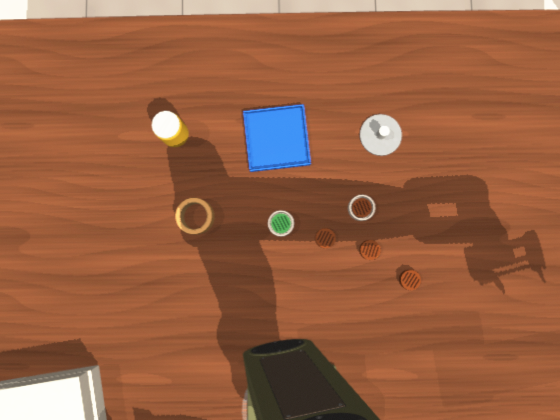

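View pics/scene0.png

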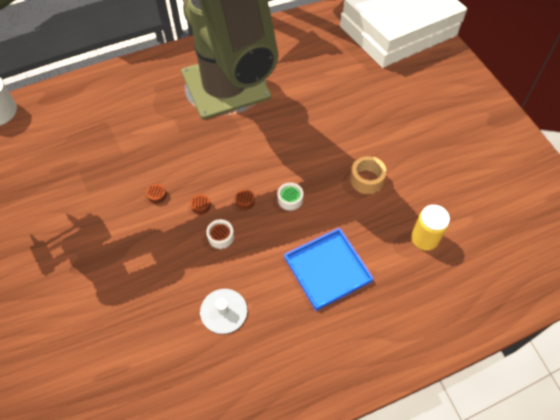

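The top view shows the brown-filled holder at (362,207), the stand at (381,134) with its post at (384,130), the tray at (277,137), and the green holder at (280,223). Three loose brown discs lie nearer the robot. In the scene view the same holder is at (220,234), the stand at (223,311) and the tray at (328,268).

```bash
cat > m.py <<'E'
from h import *
def fit(im,u,v,r,lo=95,smax=75):
    hsv=cv2.cvtColor(im,cv2.COLOR_BGR2HSV); m=((hsv[...,1]<smax)&(hsv[...,2]>lo)).astype(np.uint8)
    w=np.zeros_like(m);cv2.circle(w,(u,v),r,1,-1);m&=w
    c=max(cv2.findContours(m,cv2.RETR_EXTERNAL,cv2.CHAIN_APPROX_NONE)[0],key=cv2.contourArea)
    return cv2.fitEllipse(cv2.convexHull(c))
def tray(im):
    hsv=cv2.cvtColor(im,cv2.COLOR_BGR2HSV); m=cv2.inRange(hsv,(100,130,60),(125,255,255))
    c=max(cv2.findContours(m,cv2.RETR_EXTERNAL,cv2.CHAIN_APPROX_NONE)[0],key=cv2.contourArea)
    return cv2.minAreaRect(c),cv2.approxPolyDP(cv2.convexHull(c),8,True)[:,0]
E
python3 - <<'E'
from m import *
t=cv2.imread('pics/top0.png');s=cv2.imread('pics/scene0.png');ct,cs=cam('top'),cam('scene')
for n,a,b in(('holder',(362,207,20),(220,234,20)),('stand',(381,134,26),(223,311,29))):
    ea,eb=fit(t,*a),fit(s,*b);print(n,ea,eb)
    p,g=cross(ray(ct,ea[0]),ray(cs,eb[0]));print(p.round(4),g.round(4),onz(ct,ea[0],.02),onz(cs,eb[0],.02))
ta,tb=tray(t),tray(s);print(ta,tb)
print([onz(ct,q,.018).round(3) for q in ta[1]],[onz(cs,q,.018).round(3) for q in tb[1]])
print(cross(ray(ct,ta[0][0]),ray(cs,tb[0][0])))
big=np.hstack([cv2.resize(t[90:240,330:430],(400,600)),cv2.resize(s[200:350,170:270],(400,600))]);cv2.imwrite('pics/big.png',big)
E
```

```text
holder ((361.2936706542969, 207.3322296142578), (25.987071990966797, 27.2217960357666), 78.21115112304688) ((219.6769256591797, 233.42478942871094), (27.365652084350586, 29.353561401367188), 172.080078125)
[ 0.4647 -0.1711  0.0142] 0.0008 [ 0.46413342 -0.17064497  0.02      ] [ 0.46804209 -0.17117542  0.02      ]
stand ((380.34307861328125, 134.40695190429688), (41.15018081665039, 42.18779373168945), 115.76355743408203) ((223.2957000732422, 310.9107971191406), (44.93199157714844, 47.506187438964844), 68.1509017944336)
[ 0.6402 -0.2248  0.    ] 0.0007 [ 0.63579438 -0.22117974  0.02      ] [ 0.64797181 -0.22489319  0.02      ]
(((276.3963623046875, 137.56707763671875), (61.06863784790039, 61.1790771484375), 83.6598129272461), array([[303, 105],
       [310, 163],
       [251, 171],
       [243, 111]], dtype=int32)) (((328.13665771484375, 267.6937561035156), (63.82353210449219, 67.0), 61.927513122558594), array([[338, 229],
       [371, 281],
       [316, 309],
       [285, 255]], dtype=int32))
[array([ 0.71 , -0.04 ,  0.018]), array([ 0.571, -0.054,  0.018]), array([0.555, 0.085, 0.018]), array([0.699, 0.102, 0.018])] [array([0.56 , 0.085, 0.018]), array([0.706, 0.096, 0.018]), array([ 0.718, -0.041,  0.018]), array([ 0.575, -0.053,  0.018])]
(array([0.63580791, 0.02513065, 0.00657621]), np.float64(0.001338569775858847))
```

play_rows([
  [9.5,[2.76,-2.5,0.6],[0,0,0]],
  [9.5,[2.76,-2.5,0.6],[0,0,0]],
  [9.5,[2.76,-2.5,0.6],[0,0,0]],
  [9.5,[2.76,-2.5,0.6],[0,0,0]],
  [9.5,[2.76,-2.5,0.6],[0,0,0]],
  [9.5,[2.76,-2.5,0.6],[0,0,0]],
  [9.5,[2.76,-2.5,0.6],[0,0,0]],
  [9.5,[2.76,-2.5,0.6],[0,0,0]],
  [9.5,[2.76,-2.5,0.6],[0,0,0]],
  [9.5,[2.76,-2.5,0.6],[0,0,0]],
])

```text
time: 0.98
tcp_pos: [0.3603, -0.3249, 0.2318]
tool_rot: [-180.0, -0.0, 13.1]
contact_force: [0.6, 0.4, 0.3]
grip_width: 0.095
grip_force: 0.0
```

play_rows([
  [9.5,[2.76,-2.5,0.6],[0,0,0]],
  [9.5,[2.76,-2.5,0.6],[0,0,0]],
  [9.5,[2.76,-2.5,0.6],[0,0,0]],
  [9.5,[2.76,-2.5,0.6],[0,0,0]],
  [9.5,[2.76,-2.5,0.6],[0,0,0]],
  [9.5,[0,0,0],[0,0,0]],
  [9.5,[0,0,0],[0,0,0]],
])

```text
time: 1.57
tcp_pos: [0.466, -0.1718, 0.2015]
tool_rot: [-180.0, 0.1, 13.4]
contact_force: [0.2, 0.4, -0.2]
grip_width: 0.0951
grip_force: 0.0
```

Run:
```python
from h import *
import json
st=arm.get_state();save('wrist','w1.png');print(st['tcp_pos'],st['tool_rot'],st['time'])
json.dump({k:list(st[k]) for k in('tcp_pos','tool_rot')},open('w1.json','w'))
K,d,o,Rm=cam('wrist',st)
for p in((.465,-.171,.03),(.64,-.224,.048)):
    print(cv2.projectPoints(np.array([p]),cv2.Rodrigues(Rm.T)[0],-Rm.T@o,K,d)[0].ravel())
```

```text
[ 0.46602722 -0.17176881  0.20151472] [-1.79953814e+02  7.88538384e-02  1.33909771e+01] 1.5667
[279.28277458 211.37029727]
[415.81725083  -9.5025373 ]
```

View pics/w1.png

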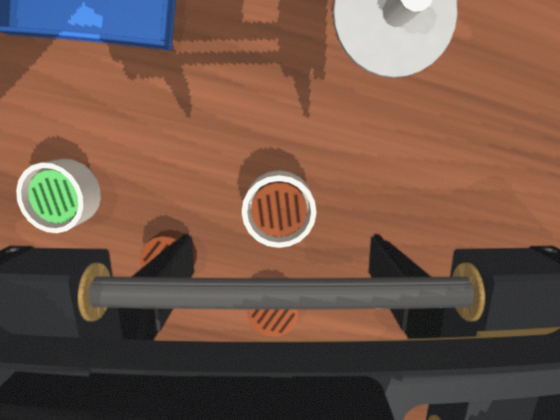

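The wrist view shows the brown-filled holder's rim centred near (279,209), with loose discs at about (165,250) and (272,312), the green holder at (58,195), and the stand plate at (395,15).

Run:
```python
from m import *
import json
st=json.load(open('w1.json'));c=cam('wrist',st);im=cv2.imread('pics/w1.png')
e=fit(im,279,209,45);print(e,onz(c,e[0],.03))
t=cv2.imread('pics/top0.png');e2=fit(t,362,207,20)
print(cross(ray(c,e[0]),ray(cam('top'),e2[0])))
Rm=R.from_euler('xyz',st['tool_rot'],degrees=True).as_matrix()
for u in((165,250),(272,312)):
    p=onz(c,u,.02);print(p,(Rm.T@(p-np.array(st['tcp_pos']))))
p=onz(c,e[0],.03);print('tool',Rm.T@(p-np.array(st['tcp_pos'])))
# rim diameter
print(np.linalg.norm(onz(c,(e[0][0]-e[1][0]/2,e[0][1]),.03)-onz(c,(e[0][0]+e[1][0]/2,e[0][1]),.03)))
```

```text
((278.5109558105469, 209.15455627441406), (74.52748107910156, 77.35416412353516), 0.25329098105430603) [ 0.46664793 -0.16997574  0.03      ]
(array([ 0.46414043, -0.17055498,  0.02018086]), np.float64(0.0001285270880689204))
[ 0.40570284 -0.08288365  0.02      ] [-0.03784911 -0.100293    0.18164788]
[ 0.36859893 -0.18683072  0.02      ] [-0.0980178  -0.00776504  0.18165611]
tool [ 0.00125516 -0.00146232  0.17151439]
0.059861476928647454
```

play_rows([
  [9.5,[0.12,-0.14,2],[0,0,0]],
  [9.5,[0,0,2],[0,0,0]],
  [9.5,[0,0,1],[0,0,0]],
  [9.5,[0,0,0],[0,0,0]],
  [9.5,[0,0,0],[0,0,0]],
])

```text
time: 2.03
tcp_pos: [0.466, -0.1726, 0.152]
tool_rot: [-180.0, 0.1, 13.1]
contact_force: [-0.0, -0.4, 0.4]
grip_width: 0.095
grip_force: 0.0
```

Run:
```python
from m import *
import json
s1=json.load(open('w1.json'));c1=cam('wrist',s1);e1=fit(cv2.imread('pics/w1.png'),279,209,45)
st=arm.get_state();save('wrist','w2.png');c=cam('wrist',st);im=cv2.imread('pics/w2.png')
K,d,o,Rm=c;q=cv2.projectPoints(np.array([[.4665,-.17,.03]]),cv2.Rodrigues(Rm.T)[0],-Rm.T@o,K,d)[0].ravel();print(q)
e=fit(im,int(q[0]),int(q[1]),60);print(e,onz(c,e[0],.03));print(cross(ray(c1,e1[0]),ray(c,e[0])))
Rt=R.from_euler('xyz',st['tool_rot'],degrees=True).as_matrix();print(st['tcp_pos'],Rt.T@(onz(c,e[0],.03)-st['tcp_pos']))
# height from size: separation of the two x edges in both pictures
a=e[1][0];b=e1[1][0];print('depth ratio',a/b,'z rim', ((o[2])*a-c1[2][2]*b)/(a-b))
```

```text
[276.73682464 227.82690211]
((276.9046630859375, 226.54287719726562), (89.8061294555664, 93.30162048339844), 4.832675457000732) [ 0.46739176 -0.16991082  0.03      ]
(array([ 0.46323752, -0.17069598,  0.01651768]), np.float64(2.0283877863758183e-05))
[ 0.46596439 -0.17261549  0.15204561] [ 0.00211303 -0.00223905  0.1220451 ]
depth ratio 1.2050069069186502 z rim 0.0030002542935973044
```

play_rows([
  [9.5,[0.15,-0.2,2],[0,0,0]],
  [9.5,[0,0,2],[0,0,0]],
  [9.5,[0,0,2],[0,0,0]],
  [9.5,[0,0,1],[0,0,0]],
  [9.5,[0,0,0],[0,0,0]],
  [9.5,[0,0,0],[0,0,0]],
])

```text
time: 2.58
tcp_pos: [0.4679, -0.1699, 0.0829]
tool_rot: [180.0, -0.0, 13.1]
contact_force: [0.7, -0.3, 1.0]
grip_width: 0.0949
grip_force: 0.0
```

play_rows([
  [5,[0,0,0],[0,0,0]],
  [5,[0,0,0],[0,0,0]],
  [5,[0,0,0],[0,0,0]],
  [5,[0,0,0],[0,0,0]],
  [5,[0,0,0],[0,0,0]],
  [5,[0,0,0],[0,0,0]],
  [5,[0,0,0],[0,0,0]],
  [5,[0,0,0],[0,0,0]],
], force=15)

```text
time: 3.25
tcp_pos: [0.4677, -0.1696, 0.0826]
tool_rot: [180.0, -0.0, 13.2]
contact_force: [-0.7, 0.6, 2.8]
grip_width: 0.0604
grip_force: 15.0
```

play_rows([
  [5,[0,0,-1.5],[0,0,0]],
  [5,[0,0,-2.5],[0,0,0]],
  [5,[0,0,-2.5],[0,0,0]],
  [5,[0,0,-2.5],[0,0,0]],
  [5,[2,2,-0.5],[0,0,0]],
  [5,[2,2.5,0],[0,0,0]],
  [5,[2,2.5,0],[0,0,0]],
  [5,[2,2,0],[0,0,0]],
  [5,[0,0,0],[0,0,0]],
  [5,[0,0,0],[0,0,0]],
])

```text
time: 4.08
tcp_pos: [0.5662, -0.2393, 0.176]
tool_rot: [-179.9, 0.1, 13.1]
contact_force: [-0.4, 0.1, -2.4]
grip_width: 0.0606
grip_force: 15.0
```

Run:
```python
from h import *
import json
st=arm.get_state();save('wrist','w3.png');print(st['tcp_pos'],st['tool_rot'],st['grip_width'])
json.dump({k:list(st[k]) for k in('tcp_pos','tool_rot')},open('w3.json','w'))
K,d,o,Rm=cam('wrist',st)
for p in((.64,-.224,.006),(.64,-.224,.048)):
    print(cv2.projectPoints(np.array([p]),cv2.Rodrigues(Rm.T)[0],-Rm.T@o,K,d)[0].ravel())
```

```text
[ 0.56617695 -0.23931685  0.17596932] [-1.79915666e+02  9.61307781e-02  1.31431725e+01] 0.06057567096420606
[282.99953659 113.42699339]
[283.3784697  111.80893109]
```

View pics/w3.png

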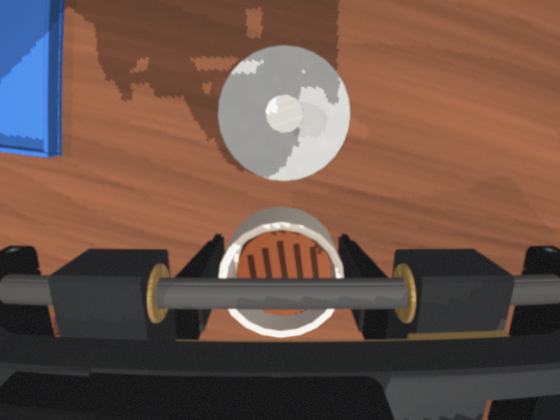

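The wrist view shows the stand plate centred near (284,113), with its post top at (284,113). The holder is held upright at about (282,280), with the cartridge inside.

Run:
```python
from m import *
import json
st=json.load(open('w3.json'));c=cam('wrist',st);im=cv2.imread('pics/w3.png')
e=fit(im,284,113,80,70);print(e)
t=cv2.imread('pics/top0.png');e2=fit(t,381,134,26);x,g=cross(ray(c,e[0]),ray(cam('top'),e2[0]));print('plate',x,g)
ep=fit(im,284,113,26,195);print(ep,'post at .048',onz(c,ep[0],.048))
p=onz(c,e[0],.006);Rt=R.from_euler('xyz',st['tool_rot'],degrees=True).as_matrix()
print(p,np.linalg.norm(onz(c,(e[0][0]-e[1][0]/2,e[0][1]),.006)-onz(c,(e[0][0]+e[1][0]/2,e[0][1]),.006)))
print('move',Rt.T@(p-np.array(st['tcp_pos'])))
```

```text
((283.5498352050781, 112.50382232666016), (133.08982849121094, 136.08018493652344), 179.9570770263672)
plate [ 6.40455486e-01 -2.24678161e-01  2.26482903e-04] 0.0012369962720123816
((288.33154296875, 112.93006134033203), (41.95441436767578, 45.53188705444336), 93.21755981445312) post at .048 [ 0.64003705 -0.22718752  0.048     ]
[ 0.64074933 -0.22424782  0.006     ] 0.09986467885330334
move [0.07633048 0.00253234 0.16983794]
```

play_rows([
  [5,[2.6,0.1,0],[0,0,0]],
  [5,[2.6,0.1,0],[0,0,0]],
  [5,[2.4,0.05,0],[0,0,0]],
  [5,[0,0,0],[0,0,0]],
  [5,[0,0,2],[0,0,0]],
  [5,[0,0,2],[0,0,0]],
  [5,[0,0,0],[0,0,0]],
  [5,[0,0,0],[0,0,0]],
])

```text
time: 4.8
tcp_pos: [0.6384, -0.2231, 0.1353]
tool_rot: [-179.8, 0.2, 13.2]
contact_force: [0.1, 0.5, -2.0]
grip_width: 0.0609
grip_force: 15.0
```

play_rows([
  [5,[0,0,1],[0,0,0]],
  [5,[0,0,1],[0,0,0]],
  [5,[0,0,1],[0,0,0]],
  [5,[0,0,1],[0,0,0]],
  [5,[0,0,0.5],[0,0,0]],
  [5,[0,0,0],[0,0,0]],
  [5,[0,0,0],[0,0,0]],
])

```text
time: 5.38
tcp_pos: [0.6403, -0.224, 0.0916]
tool_rot: [-180.0, 0.0, 13.2]
contact_force: [-0.0, 1.4, -2.0]
grip_width: 0.0608
grip_force: 15.0
```

play_rows([
  [5,[0,0,0.15],[0,0,0]],
  [5,[0,0,0.15],[0,0,0]],
  [5,[0,0,0],[0,0,0]],
  [5,[0,0,0],[0,0,0]],
])

```text
time: 5.72
tcp_pos: [0.6407, -0.2242, 0.0896]
tool_rot: [180.0, -0.0, 13.2]
contact_force: [-0.4, 0.7, -1.1]
grip_width: 0.0608
grip_force: 15.0
```

play_rows([
  [5,[0,0,0.1],[0,0,0]],
  [5,[0,0,0.05],[0,0,0]],
  [5,[0,0,0],[0,0,0]],
  [5,[0,0,0],[0,0,0]],
])

```text
time: 6.05
tcp_pos: [0.6409, -0.2242, 0.0886]
tool_rot: [180.0, -0.0, 13.2]
contact_force: [-1.1, 0.8, 3.4]
grip_width: 0.0607
grip_force: 15.0
```

play_rows([
  [7.5,[0,0,0],[0,0,0]],
  [9.5,[0,0,0],[0,0,0]],
  [9.5,[0,0,0],[0,0,0]],
  [9.5,[0,0,0],[0,0,0]],
  [9.5,[0,0,0],[0,0,0]],
  [9.5,[0,0,-1],[0,0,0]],
  [9.5,[0,0,-2.5],[0,0,0]],
  [9.5,[0,0,-3.5],[0,0,0]],
  [9.5,[0,0,-3.5],[0,0,0]],
  [9.5,[0,0,-1.5],[0,0,0]],
])

```text
time: 6.88
tcp_pos: [0.6426, -0.2249, 0.2145]
tool_rot: [179.7, -0.4, 13.2]
contact_force: [1.3, -1.0, 1.4]
grip_width: 0.095
grip_force: 0.0
```

play_rows([
  [9.5,[0,0,0],[0,0,0]],
  [9.5,[0,0,0],[0,0,0]],
])

```text
time: 7.05
tcp_pos: [0.6409, -0.2242, 0.209]
tool_rot: [179.9, -0.1, 13.2]
contact_force: [0.2, -0.1, -0.5]
grip_width: 0.0948
grip_force: 0.0
```

Run:
```python
from h import *
import json
st=arm.get_state();save('wrist','w4.png');print(st['tcp_pos'],st['tool_rot'])
save('scene','s4.png')
json.dump({k:list(st[k]) for k in('tcp_pos','tool_rot')},open('w4.json','w'))
a=cv2.imread('pics/w4.png');b=cv2.imread('pics/s4.png')[240:380,130:317]
cv2.imwrite('pics/c4.png',np.hstack([cv2.resize(a,(400,300)),cv2.resize(b,(400,300))]))
```

```text
[ 0.64092394 -0.22420667  0.20898405] [ 1.79915587e+02 -1.07167348e-01  1.31727481e+01]
```

View pics/c4.png

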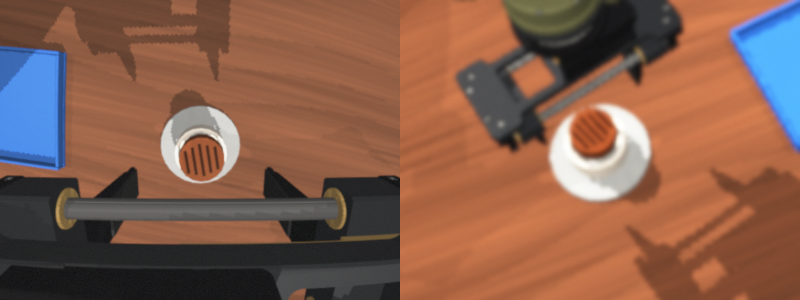

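The wrist half shows the brown cartridge raised above the holder's rim, with its top near full-frame pixel (281,219). The scene half shows it level on the post at about (220,301), and the holder sits centred on the plate.

Run:
```python
from m import *
import json
st=json.load(open('w4.json'));c=cam('wrist',st)
def disc(f,u,v,r):
    im=cv2.imread(f);h=cv2.cvtColor(im,cv2.COLOR_BGR2HSV)
    m=((h[...,1]>110)).astype(np.uint8);w=np.zeros_like(m);cv2.circle(w,(u,v),r,1,-1);m&=w
    m=cv2.morphologyEx(m,cv2.MORPH_CLOSE,np.ones((3,3),np.uint8))
    cs=max(cv2.findContours(m,cv2.RETR_EXTERNAL,cv2.CHAIN_APPROX_NONE)[0],key=cv2.contourArea)
    return cv2.fitEllipse(cv2.convexHull(cs))
e=disc('pics/w4.png',281,219,37);f=disc('pics/s4.png',220,301,16);print(e,f)
x,g=cross(ray(c,e[0]),ray(cam('scene'),f[0]));print('disc',x,g)
p=onz(c,e[0],.068);print(p,np.linalg.norm(onz(c,(e[0][0]-e[1][0]/2,e[0][1]),.068)-onz(c,(e[0][0]+e[1][0]/2,e[0][1]),.068)))
Rt=R.from_euler('xyz',st['tool_rot'],degrees=True).as_matrix();print(Rt.T@(p-np.array(st['tcp_pos'])))
```

```text
((281.8946228027344, 221.12347412109375), (62.21257019042969, 64.18370819091797), 174.89027404785156) ((218.59117126464844, 298.72210693359375), (25.44882583618164, 28.457700729370117), 174.11212158203125)
disc [ 0.64512632 -0.22544427  0.0831402 ] 0.0028373698604552784
[ 0.64173068 -0.22539275  0.068     ] 0.044577199635809854
[0.00025152 0.001131   0.14098659]
```

play_rows([
  [9.5,[0,0.1,2],[0,0,0]],
  [9.5,[0,0,2.5],[0,0,0]],
  [9.5,[0,0,2.5],[0,0,0]],
  [9.5,[0,0,1.2],[0,0,0]],
  [9.5,[0,0,0.7],[0,0,0]],
  [9.5,[0,0,0],[0,0,0]],
  [9.5,[0,0,0],[0,0,0]],
])

```text
time: 7.73
tcp_pos: [0.6408, -0.225, 0.1186]
tool_rot: [-180.0, 0.0, 13.2]
contact_force: [1.0, 0.7, 0.6]
grip_width: 0.0948
grip_force: 0.0
```

play_rows([
  [4,[0,0,0],[0,0,0]],
  [4,[0,0,0],[0,0,0]],
  [4,[0,0,0],[0,0,0]],
  [4,[0,0,0],[0,0,0]],
  [4,[0,0,0],[0,0,0]],
  [4,[0,0,0],[0,0,0]],
  [4,[0,0,0],[0,0,0]],
  [4,[0,0,0],[0,0,0]],
  [4,[0,0,0],[0,0,0]],
], force=10)

```text
time: 8.48
tcp_pos: [0.6408, -0.2251, 0.1188]
tool_rot: [-180.0, 0.0, 13.2]
contact_force: [0.3, -0.3, 0.6]
grip_width: 0.0468
grip_force: 10.0
```

play_rows([
  [4,[0,0,-0.5],[0,0,0]],
  [4,[0,0,-1],[0,0,0]],
  [4,[0,0,-1.5],[0,0,0]],
  [4,[0,0,-1.5],[0,0,0]],
  [4,[0,0,-0.5],[0,0,0]],
  [4,[0,0,0],[0,0,0]],
  [4,[0,0,0],[0,0,0]],
])

```text
time: 9.07
tcp_pos: [0.6412, -0.2252, 0.1701]
tool_rot: [179.9, -0.1, 13.2]
contact_force: [0.7, 0.6, -1.5]
grip_width: 0.0465
grip_force: 10.0
```

play_rows([
  [4,[0.53,-2.42,0],[0,0,0]],
  [4,[0.53,-2.42,0],[0,0,0]],
  [4,[0.53,-2.42,0],[0,0,0]],
  [4,[0.53,-2.42,0],[0,0,0]],
  [4,[0.53,-2.42,0],[0,0,0]],
  [4,[0.53,-2.42,0],[0,0,0]],
  [4,[0.53,-2.42,0],[0,0,0]],
  [4,[0.53,-2.42,0],[0,0,0]],
  [4,[0.53,-2.42,0],[0,0,0]],
  [4,[0.53,-2.42,0],[0,0,0]],
])

```text
time: 9.9
tcp_pos: [0.6365, 0.0239, 0.1676]
tool_rot: [-180.0, 0.1, 13.2]
contact_force: [0.4, 0.3, -1.6]
grip_width: 0.0467
grip_force: 10.0
```

play_rows([
  [4,[0,0,0],[0,0,0]],
  [4,[0,0,0],[0,0,0]],
])

```text
time: 10.07
tcp_pos: [0.6366, 0.0238, 0.1678]
tool_rot: [-180.0, 0.1, 13.3]
contact_force: [-0.5, -1.2, 0.0]
grip_width: 0.0472
grip_force: 10.0
```

Run:
```python
from h import *
a=save('wrist','w5.png');b=save('scene','s5.png')
f=lambda x:cv2.resize(cv2.cvtColor(x,cv2.COLOR_RGB2BGR),(400,300))
cv2.imwrite('pics/c5.png',np.hstack([f(a),f(b[180:390,130:410])]))
```

```text
(no output)
```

View pics/c5.png

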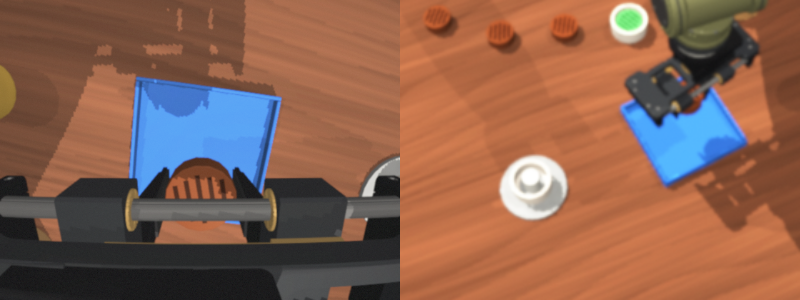

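The wrist half shows the cartridge held level over the tray. The scene half shows the empty holder standing on the stand at about (533,185) in the crop.

play_rows([
  [4,[0,0,2],[0,0,0]],
  [4,[0,0,2.5],[0,0,0]],
  [4,[0,0,2],[0,0,0]],
  [4,[0,0,1],[0,0,0]],
  [4,[0,0,0.8],[0,0,0]],
  [4,[0,0,0],[0,0,0]],
  [4,[0,0,0],[0,0,0]],
])

```text
time: 10.75
tcp_pos: [0.6376, 0.0222, 0.0861]
tool_rot: [180.0, -0.0, 13.1]
contact_force: [-0.1, -0.5, -0.1]
grip_width: 0.0467
grip_force: 10.0
```

play_rows([
  [7,[0,0,0],[0,0,0]],
  [7,[0,0,0],[0,0,0]],
  [7,[0,0,0],[0,0,0]],
  [7,[0,0,0],[0,0,0]],
  [7,[0,0,0],[0,0,0]],
  [7,[0,0,-1.5],[0,0,0]],
  [7,[0,0,-3],[0,0,0]],
  [7,[0,0,-3.5],[0,0,0]],
  [7,[0,0,-3],[0,0,0]],
  [7,[0,0,-1],[0,0,0]],
])

```text
time: 11.58
tcp_pos: [0.6399, 0.0227, 0.2134]
tool_rot: [179.8, -0.6, 13.2]
contact_force: [0.5, 0.4, 0.9]
grip_width: 0.0701
grip_force: 0.0
```

play_rows([
  [7,[-2,0,-2],[0,0,0]],
  [7,[-2,0,-2],[0,0,0]],
  [7,[-2,0,0],[0,0,0]],
  [7,[0,0,0],[0,0,0]],
  [7,[0,0,0],[0,0,0]],
])

```text
time: 12.0
tcp_pos: [0.5784, 0.0089, 0.2461]
tool_rot: [180.0, -0.0, 13.1]
contact_force: [-0.4, 0.6, -0.2]
grip_width: 0.0699
grip_force: 0.0
```

Run:
```python
from h import *
a=save('wrist','w6.png');b=save('scene','s6.png')
f=lambda x:cv2.resize(cv2.cvtColor(x,cv2.COLOR_RGB2BGR),(400,300))
cv2.imwrite('pics/c6.png',np.hstack([f(a),f(b[180:390,130:410])]))
```

```text
(no output)
```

View pics/c6.png

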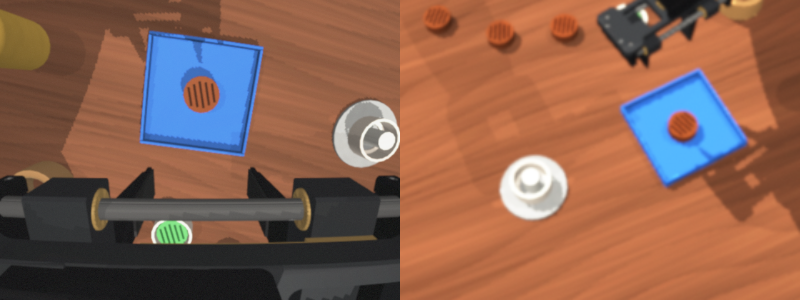

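The cartridge lies flat in the middle of the tray, at (202,93) in the wrist half. The empty holder stands round the post, and the gripper is clear of everything.

```bash
python3 -c "
from plant import arm
print(arm.close_job())"
```

```text
the job is handed in; nothing more can be done
None
```

The job is handed in at about 12 s of robot time: the last pictures show the spent cartridge flat in the middle of the blue tray and the empty holder standing round the post on the stand, though the judging result was not reported back.

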